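# Stand a knocked-over hand unit up and push it home against the stop strip

### The job

The joystick hand unit outside the tote has been knocked onto its side: tip it back up onto its base by pushing it over, then push it to the right along the bench until its right side sits flush and square against the low aluminium stop strip, the whole length of that side on the strip. Only push it, with the fingertips or the outside of the fingers; never lift or carry it, do not disturb the other things, and leave it standing there.

Things in the scene. Friction and masses are not known exactly. Their poses are not given: they have to be found in the camera images.
- unit_base (a point): Knocked-over joystick hand unit (beige case, black panel, 0.46 kg): centre of its flat underside. Axes: z from the underside through the case (up once it stands), x to its rear (cable side), y to its left. In mm the case spans x -47..45, y -58..59, z 0..40, sides slightly drafted; panel plate x -23..46, y -60..60, up to z 45; cable stub at the rear x 45..57, y -35..-15, z 12..26.
- unit_edge (a point): Same unit: middle of its lower left edge (left side meets underside), at y 59 mm in the axes of unit_base. On the bench at the start and to stay there: the unit tips over this edge. Start: it lies on its left side, y pointing down, leaning 3 degrees to the underside, 120 mm high; pushed high on the panel against z it tips, past about 18 degrees it falls onto its base; pushed low it slides.
- unit: The same unit as a body, its axes turned about 7 degrees from the case's: use unit_base. Friction on the bench about 0.6, mass and friction vary by about a fifth. At the start the panel faces roughly the robot's left, within about 0.5 rad of +y, so it tips to the right and then stands with its front to the robot.
- unit_panel (a point): Same unit: point on its panel plate at x 14, y -30, z 45 mm in the axes of unit_base (same axes here), about 90 mm above the bench at the start and beside the dial. The dial (centre x -5, y -40) has a bezel of radius 12 to z 49 and a knob of radius 6 to z 58.
- unit_stick (a point): Same unit: top of its joystick, radius 9 mm, at x 11, y 28, z 85 mm in the axes of unit_base; it rises from a round collar (x -14..35, y 4..53) that reaches z 52. Low over the bench at the start. Fixed, does not tilt.
- strip: Low straight bare-aluminium stop strip screwed to the bench at the right of the work, beside the clear plastic tote (walls 145 mm high): 240 x 16 x 12 mm (x length, y thickness, z height). Origin at the centre of its underside; x runs along it, roughly away from the robot, y to the robot's left. Its working face is the plane y = +8 mm; the unit's right side (58 mm from unit_base) goes against it.
- bottle: White capped bottle standing, diameter 54, height 150 mm, a bystander. Origin at the centre of its underside.
- tin: Round lidded tin, diameter 64, height 28 mm, a bystander. Origin at the centre of its underside.
- eyepiece: Black spare eyepiece standing, diameter 31, height 43 mm, a bystander. Origin at the centre of its underside.
- can: Black lens can standing, diameter 39, height 52 mm, a bystander. Origin at the centre of its underside.
- tape: Tape roll lying flat, diameter 84, height 24 mm, a bystander. Origin at the centre of its underside.
- tissue: Flat packet, 88 x 62 x 14 mm, a bystander. Origin at the centre of its underside.
- fuses: Small flat box, 34 x 58 x 18 mm, a bystander. Origin at the centre of its underside.
- keys: Hex keys in a clip holder, along its y, 26 x 98 x 28 mm, a bystander. Origin at the centre of its underside.

How it is judged (in metres and radians):
On the way, in this order (a step that is already met when the one before it is completed fails the run):
1. the hand unit stands on its base on the bench (angle between unit_base's own z axis and vertical below 0.08 rad and height (world z) of unit_base below 0.008 m), for 0.2 s.
2. its right side is flush and square against the stop strip (all of step 1 and y of unit_base in the frame of strip between 0.05 and 0.0715 m and x of unit_base in the frame of strip between -0.075 and 0.075 m and angle between the x axis of unit_base and the x axis of strip, either way round below 0.09 rad), for 0.2 s.
At the end, for the whole second after the job is handed in: The hand unit stands still on its base (within 4.6 degrees, underside within 8 mm of the bench), its right side within about 5 mm of the strip's working face and square to it within 5 degrees, its middle no more than 75 mm along the strip from the strip's middle (all of step 2 and linear speed of unit below 0.01 m/s); the robot touches nothing.
It fails at once if the hand unit is lifted (its lower left edge raised more than 25 mm off the bench) (height (world z) of unit_edge above 0.025 m).
It fails at once if a bystander is moved more than 15 mm (distance of any of bottle, tin, eyepiece, can, tape, tissue, fuses, keys from where it was at the start of the episode above 0.015 m).
It also fails if it takes over 48 s, if anything falls off the work surface, if the arm or the gripper's body presses on something with over 40 N, if the wrist force passes 120 N, or if a joint passes its speed limit or range.

### The arm

A 7-joint arm with a two-finger parallel gripper is mounted at the origin on a cart in front of the work surface, level with it; the furniture and walls round the work are solid. World frame = base frame: x ahead of the robot, y to its left, z up, the work surface at z = 0. Lengths are in m, angles in degrees, forces in N, time in s.
With the tool pointing down it reaches from about 0.4 to 0.875 m from the base axis. Payload 4.4 kg.
Tool frame: the origin (TCP) lies between the finger pads; the fingertips stand 8 mm ahead of it and the grasp point (between the pads) lies 11 mm behind it; z points along the fingers, y is the line along which they close (so a half turn about z gives the same grasp; the last joint's range is limited). The gripper opens to 85 mm and grips with 20 to 120 N. Pads are 22 mm wide; open, the fingers measure 114 mm over their backs; the gripper's body (76 mm by 85 mm) begins 54 mm behind the grasp point. The pads swing forward as they close: fully open they stand 13 mm farther back than shut.
Start: joints at [-3.77, 36.005, 2.206, 86.941, -1.547, 57.084, -1.146], TCP at [0.65, 0, 0.239] pointing down, gripper open.
Joint ranges: [-175.42, 175.42], [-21.48, 121.26], [-71.46, 75.88], [10.55, 141.38], [-63.04, 243.04], [13.31, 113.54], [-168.57, 168.57]. Speed limits (degrees/s): [147.25, 147.25, 180, 180, 180, 180, 180].

### API

Orientations are given as [roll, pitch, yaw] about the fixed x, y, z axes, in that order (R = Rz(yaw) Ry(pitch) Rx(roll)).
In Python, from rig import * gives the robot as it stands.
- The arm moves only by the tool move_arm, never from a script. Its argument "plan" is a list of rows, each a list of 7 numbers: the turn, a rotation vector about the tool's x, y, z in rad, then the shift along the tool's x, y, z in mm, then the opening, from 0 (shut) to 1 (fully open). A call has exactly 8 rows; each row shifts and turns the commanded pose from where the row before left it, along the tool's axes as they then stand; what a row does not reach is not made up. A row lasts 1/10 s, in which the tool goes at most 50 mm and 8.59 degrees, less where a joint would pass 70% of its speed; a pose out of reach is approached as far as the arm can. A call is refused whole if a number of a shift passes 50 or a number of a turn 0.15, either way. A call with a gripper value outside its range is refused whole. The fingers move at their own pace and stop on an object; "squeeze" is the grip in N (left out, the last holds). Time passes only in rows, so rows that do not move let the fingers close, or fill a call up. It gives the time, the measured TCP pose, the force, the opening and the grip force at its end, in the units of the state.
- get_state(): the state, without advancing time (a new reading comes with each control period).
- grab_frame(name): name is "scene" or "side" or "wrist"; returns the picture (420x560x3 uint8, red, green, blue); there is no depth.
- camera_info(name): a dict with "K" (3x3 intrinsics, pixels), "k1" (the pictures are not rectified: a ray, as slopes to the right and down, at radius r is drawn at 1 + k1 r^2 times it, then the intrinsics apply), "world_from_camera" (4x4, takes a point from camera to world coordinates); the wrist camera has in their place "mount" (4x4, takes a point from camera to tool coordinates, whose origin is the TCP and whose axes are the flange's). Camera axes: x right, y down, z forward; pixel columns grow to the right and rows downward; lengths in m; the calibration is good to about 2 mm. A picture is of the moment at which its call begins: read the wrist's pose just before it. camera_info takes no time and is no camera call.
- job_done(): hands the job in; it is judged then, once.
The state is a dict: "time_s": time; "joint_positions": joint angles; "joint_vel": joint speeds; "tau": joint torques, N m; "eef_pos": TCP position; "tcp_rot": TCP orientation; "force": force on the tool from outside, world axes, zero at the start; "torque": the same for the moment, N m; "gripper_width": finger opening in m; "grip_force": force on a finger pad.
Only numpy, scipy, OpenCV 4.12 (cv2) and the standard library are available. Lean on these libraries where they do the work, as an engineer would, in place of code of your own. Each camera call takes 0.05 s, during which the arm holds its last target. There are 200 camera calls.

## Working session

There is one attempt and no reset: what is moved stays moved. The work goes in short steps, Python scripts to look and compute and a tool call to move; the robot and the scene stay as the last step left them, time stands still between calls to the robot, and variables do not carry over. Pictures are saved under pics/ and viewed, at most 10 in all, crops included, and the job is handed in when it is done.

Besides the shell and the picture viewer there is one more tool, called in YAML: its name, and indented under it one key for each argument. move_arm: Moves the arm, as the interface text tells. Its arguments: {"type":"object","properties":{"plan":{"type":"array","items":{"type":"array","items":{"type":"number"}}},"squeeze":{"type":"number"}},"required":["plan"]}

```bash
mkdir -p pics; ls; cat > h.py <<'E'
from rig import *
import numpy as np, cv2
from scipy.spatial.transform import Rotation as R
def cam(n):
    c=camera_info(n)
    if 'world_from_camera' in c: return c,np.array(c['world_from_camera'])
    s=get_state();T=np.eye(4);T[:3,:3]=R.from_euler('xyz',s['tcp_rot'],degrees=True).as_matrix();T[:3,3]=s['eef_pos']
    return c,T@np.array(c['mount'])
def ray(c,T,u,v):
    K=np.array(c['K']);d=np.array([(u-K[0,2])/K[0,0],(v-K[1,2])/K[1,1]]);p=d.copy()
    for _ in range(20): p=d/(1+c['k1']*(p@p))
    w=T[:3,:3]@np.array([p[0],p[1],1]);return T[:3,3],w
def atz(c,T,u,v,z=0):
    o,w=ray(c,T,u,v);return o+w*(z-o[2])/w[2]
def proj(c,T,P):
    P=np.atleast_2d(P);q=(P-T[:3,3])@T[:3,:3];s=q[:,:2]/q[:,2:];s=s*(1+c['k1']*(s**2).sum(1,keepdims=True))
    K=np.array(c['K']);return s*[K[0,0],K[1,1]]+K[:2,2]
E
python3 - <<'E'
from h import *
print(get_state())
for n in('scene','side'):
    c,T=cam(n);print(n,T.round(3).tolist(),c['K'],c['k1'])
    f=grab_frame(n);cv2.imwrite(f'pics/{n}0.png',cv2.resize(f[:,:,::-1],(800,600),interpolation=cv2.INTER_CUBIC))
E
```

```text
pics
{'time_s': 0.0, 'joint_positions': array([-3.77012566, 36.05997419,  2.20070047, 86.99692065, -1.54725149,
       57.084716  , -1.14612875]), 'joint_vel': array([-0.12845223, -0.01612062, -0.12593352,  0.05538013, -0.05565022,
       -0.04154509, -0.04161595]), 'tau': array([-1.11932164e-03, -5.63405585e+01,  1.22606792e+00, -1.93450052e+01,
        1.09587883e-02,  1.05136272e-02, -8.84369996e-06]), 'eef_pos': array([6.49373309e-01, 4.94305914e-05, 2.38371383e-01]), 'tcp_rot': array([-1.79888005e+02,  2.47684068e-04,  9.00011925e+01]), 'force': array([ 0.19127861, -0.43058969,  0.10825191]), 'torque': array([ 0.02870206, -0.03562767,  0.01410329]), 'grip_force': 0.0, 'gripper_width': 0.08570721474082861}
scene [[-0.878, -0.323, 0.354, 0.046], [-0.479, 0.596, -0.644, 1.06], [-0.002, -0.735, -0.678, 1.034], [0.0, 0.0, 0.0, 1.0]] [[493.6926912    0.         277.71167143]
 [  0.         493.6926912  213.60593753]
 [  0.           0.           1.        ]] 0.021807871356746514
side [[0.955, -0.11, 0.276, 0.139], [-0.297, -0.353, 0.887, -1.133], [-0.0, -0.929, -0.37, 0.617], [0.0, 0.0, 0.0, 1.0]] [[444.80012345   0.         282.37674391]
 [  0.         444.80012345 209.73302905]
 [  0.           0.           1.        ]] -0.0643170853385919
```

View pics/scene0.png

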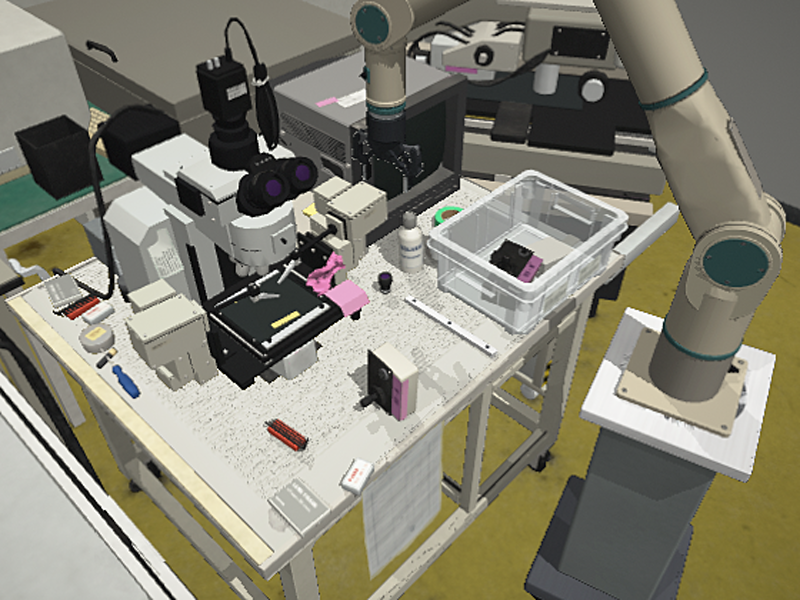

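View pics/side0.png

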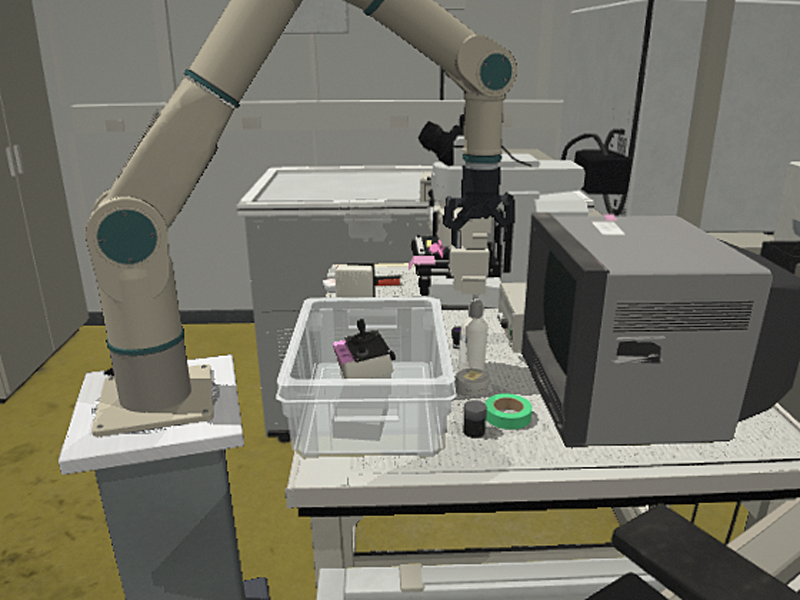

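Scene: the unit lies on its side at about (390,380) with the stick to the left (+y) and the pink front to the robot; the strip runs from (408,300) to (492,352), beside the tote. The side view has the unit hidden behind the tote. I'll zoom in for corners.

```bash
python3 - <<'E'
from h import *
f=grab_frame('scene');cv2.imwrite('pics/crop1.png',cv2.resize(f[195:300,230:360,::-1],None,fx=5.5,fy=5.5,interpolation=cv2.INTER_CUBIC))
c,T=cam('scene');k=.7
for n,u,v,z in[('strip far',408,298,.012),('strip near',493,351,.012),('unit bottom near',412,418,0),('bottle',411,268,0),('eyep',386,290,0),('keys',287,440,0),('table near',440,437,0),('near2',600,345,0),('tote',530,330,0)]:
    print(n,atz(c,T,u*k,v*k,z).round(3))
E
```

```text
strip far [0.568 0.058 0.012]
strip near [0.345 0.116 0.012]
unit bottom near [0.414 0.333 0.   ]
bottle [ 0.617 -0.048  0.   ]
eyep [0.63  0.046 0.   ]
keys [0.587 0.484 0.   ]
table near [0.349 0.347 0.   ]
near2 [ 0.165 -0.014  0.   ]
tote [0.305 0.013 0.   ]
```

View pics/crop1.png

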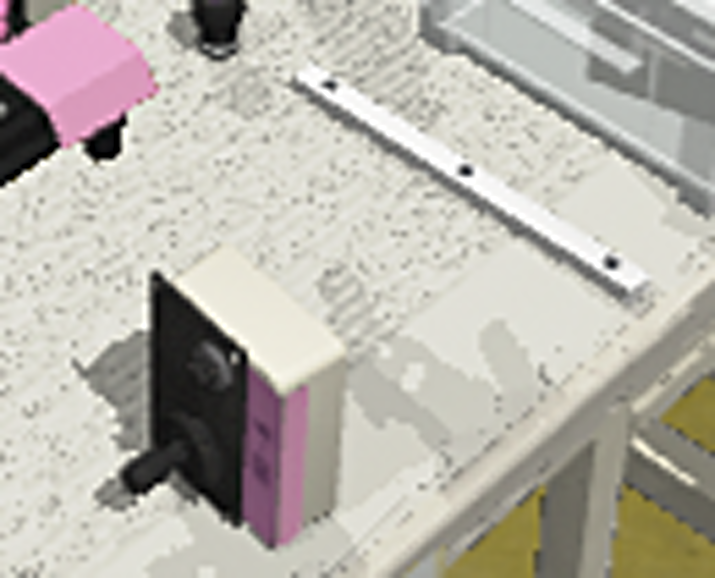

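```bash
cat >> h.py <<'E'
def unitpose(ex,ey,psi,lean=np.radians(3)):
    h=np.array([np.cos(psi),np.sin(psi),0]);u=np.array([0,0,1.])
    y=-(np.cos(lean)*u-np.sin(lean)*h);z=np.cos(lean)*h+np.sin(lean)*u
    M=np.c_[np.cross(y,z),y,z];return M,np.array([ex,ey,0])-M@[0,.059,0]
E
python3 - <<'E'
from h import *
from scipy.optimize import least_squares
c,T=cam('scene')
px=lambda a:np.array(a)/5.5+[229.6,194.6]
q=px([[330,84],[466,170],[612,262]]);P=np.array([atz(c,T,*p,.012) for p in q]);print('holes',P.round(4))
e=np.array([atz(c,T,*p,z) for p,z in zip(px([[300,73],[641,293],[292,84],[628,302]]),[.012]*2+[.012]*2)]);print('ends/face',e.round(4))
B=np.array([[46,-60,45],[-23,-60,45],[-23,60,45],[-47,-58,0],[45,-58,0],[-47,59,0],[11,28,85]])/1e3
U=px([[153,272],[243,372],[240,522],[345,352],[228,250],[331,515],[110,492]])
def f(x):
    M,t=unitpose(*x[:3]);return (proj(c,T,B@M.T+t)-U).ravel()
r=least_squares(f,[.45,.3,1.5]);print(r.x.round(4),np.degrees(r.x[2]),r.fun.reshape(-1,2).round(1).tolist())
M,t=unitpose(*r.x)
for n,p in dict(panel=[14,-30,45],base=[0,0,0],stick=[11,28,85],top1=[-47,-58,40],top2=[45,-58,40]).items(): print(n,(M@np.array(p)/1e3*1 if 0 else M@(np.array(p)/1e3)+t).round(4))
for n,u,v in[('pinkpad low',100,158),('pinkpad corner',155,88),('post',65,145)]: print(n,atz(c,T,*px([u,v])).round(3),atz(c,T,*px([u,v]),.1).round(3))
E
```

```text
holes [[0.5548 0.0569 0.012 ]
 [0.4581 0.0831 0.012 ]
 [0.3614 0.1091 0.012 ]]
ends/face [[0.5739 0.0567 0.012 ]
 [0.3395 0.1225 0.012 ]
 [0.5735 0.067  0.012 ]
 [0.3429 0.1315 0.012 ]]
[0.4564 0.3035 1.1735] 67.23822208625616 [[-1.0, 0.6], [-0.7, -1.9], [-1.6, 2.6], [0.9, 0.2], [-0.6, -1.9], [0.8, 1.3], [2.1, -1.0]]
panel [0.4849 0.3352 0.0912]
base [0.4552 0.3007 0.0589]
stick [0.4988 0.376  0.0354]
top1 [0.4262 0.3529 0.1189]
top2 [0.511  0.3173 0.1189]
pinkpad low [0.644 0.159 0.   ] [0.586 0.246 0.1  ]
pinkpad corner [0.646 0.095 0.   ] [0.588 0.189 0.1  ]
post [0.666 0.159 0.   ] [0.606 0.246 0.1  ]
```

```bash
python3 - <<'E'
from h import *
A=cam('scene');B=cam('side')
def tri(a,b):
    M=[];r=[]
    for (c,T),p in((A,a),(B,b)):
        o,w=ray(c,T,p[0]*.7,p[1]*.7);w/=np.linalg.norm(w);Q=np.eye(3)-np.outer(w,w);M.append(Q);r.append(Q@o)
    return np.linalg.lstsq(np.vstack(M),np.hstack(r),rcond=None)[0].round(3)
print('eyepiece',tri((303,172),(428,132)),'pad',tri((350,300),(424,262)),'bottle',tri((410,215),(477,302)))
for z in(.05,.1,.15):print(z,atz(*A,370,300,z) if 0 else atz(*A,370*.7,300*.7,z).round(3), atz(*A,335*.7,318*.7,z).round(3))
M,t=unitpose(.4564,.3035,1.1735)
C=M@[.032,-.033,.045]+t; h=M[:,2]*[1,1,0];h/=np.linalg.norm(h);x=M[:,0]
print('contact',C.round(3),'h',h.round(3),'x',x.round(3))
for d in(.011,.045): print('tcp at',d,(C+h*d).round(3))
s=np.array(get_state()['eef_pos']);d=C+h*.045-s;print('in yaw67 tool axes x,y',d@h,d@x)
E
```

```text
eyepiece [0.64  0.287 0.434] pad [0.609 0.231 0.135] bottle [ 0.626 -0.055  0.143]
0.05 [0.615 0.138 0.05 ] [0.65  0.218 0.05 ]
0.1 [0.586 0.185 0.1  ] [0.619 0.261 0.1  ]
0.15 [0.557 0.232 0.15 ] [0.589 0.304 0.15 ]
contact [0.501 0.328 0.094] h [0.387 0.922 0.   ] x [ 0.922 -0.387 -0.   ]
tcp at 0.011 [0.506 0.338 0.094]
tcp at 0.045 [0.519 0.37  0.094]
in yaw67 tool axes x,y 0.29023489567975597 -0.26350269217165756
```

move_arm:
  plan:
    - [0, 0, 0.133, 0, 0, 0, 0]
    - [0, 0, 0.133, 0, 0, 0, 0]
    - [0, 0, 0.133, 0, 0, 0, 0]
    - [0, 0, 0, 0, -48, 0, 0]
    - [0, 0, 0, 0, -48, 0, 0]
    - [0, 0, 0, 0, -48, 0, 0]
    - [0, 0, 0, 0, -48, 0, 0]
    - [0, 0, 0, 0, -48, 0, 0]

```text
time_s: 0.95
eef_pos: [0.4268, 0.0938, 0.2392]
tcp_rot: [-180.0, -0.0, 67.1]
force: [-1.0, 1.8, 1.2]
gripper_width: 0.0002
grip_force: 0.0
```

move_arm:
  plan:
    - [0, 0, 0, 40, 0, 0, 0]
    - [0, 0, 0, 48, 0, 0, 0]
    - [0, 0, 0, 48, 0, 0, 0]
    - [0, 0, 0, 48, 0, 0, 0]
    - [0, 0, 0, 48, 0, 0, 0]
    - [0, 0, 0, 48, 0, 0, 0]
    - [0, 0, 0, 0, 0, 0, 0]
    - [0, 0, 0, 0, 0, 0, 0]

```text
time_s: 1.75
eef_pos: [0.537, 0.352, 0.2382]
tcp_rot: [-180.0, 0.1, 67.3]
force: [-0.1, -1.5, -0.1]
gripper_width: 0.0001
grip_force: 0.0
```

move_arm:
  plan:
    - [0, 0, 0, 10, -23, 0, 0]
    - [0, 0, 0, 0, 0, 40, 0]
    - [0, 0, 0, 0, 0, 40, 0]
    - [0, 0, 0, 0, 0, 40, 0]
    - [0, 0, 0, 0, 0, 25, 0]
    - [0, 0, 0, 0, 0, 0, 0]
    - [0, 0, 0, 0, 0, 0, 0]
    - [0, 0, 0, 0, 0, 0, 0]

```text
time_s: 2.55
eef_pos: [0.5217, 0.3695, 0.0965]
tcp_rot: [179.9, -0.2, 67.1]
force: [0.5, -0.2, 0.4]
gripper_width: 0.0001
grip_force: 0.0
```

```bash
python3 - <<'E'
from h import *
f=grab_frame('scene')[:,:,::-1];g=grab_frame('wrist')[:,:,::-1]
a=cv2.resize(f[190:310,230:340],(400,436),interpolation=cv2.INTER_CUBIC);b=cv2.resize(g,(400,300))
o=np.zeros((436,800,3),np.uint8);o[:,:400]=a;o[:300,400:]=b;cv2.imwrite('pics/pre.png',o)
E
```

```text
(no output)
```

View pics/pre.png

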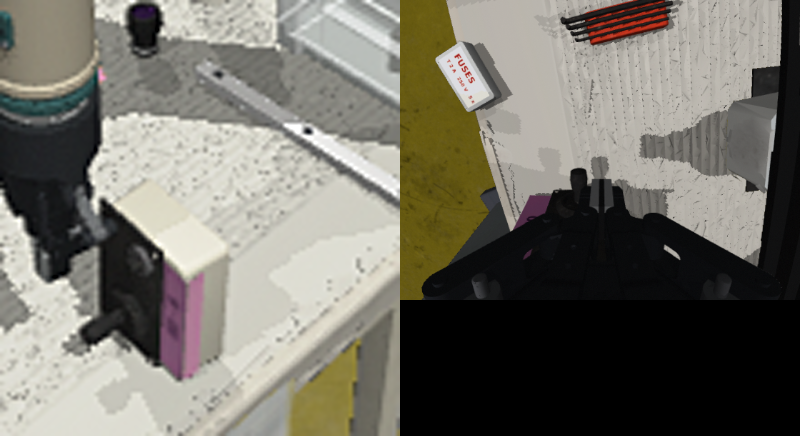

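The fingers hang beyond the panel, at the rear side of the dial and above the stick, as planned. Pushing now in −x.

move_arm:
  plan:
    - [0, 0, 0, -12, 0, 2, 0]
    - [0, 0, 0, -12, 0, 0, 0]
    - [0, 0, 0, -5, 0, 0, 0]
    - [0, 0, 0, -4, 0, 0, 0]
    - [0, 0, 0, -4, 0, 0, 0]
    - [0, 0, 0, -4, 0, 0, 0]
    - [0, 0, 0, -4, 0, 0, 0]
    - [0, 0, 0, 0, 0, 0, 0]

```text
time_s: 3.45
eef_pos: [0.5029, 0.3277, 0.0925]
tcp_rot: [180.0, -0.0, 67.1]
force: [1.3, 0.5, 0.9]
gripper_width: 0.0
grip_force: 0.6
```

```bash
python3 - <<'E'
from h import *
s=get_state();print(s['eef_pos'],s['force'])
f=grab_frame('scene')[:,:,::-1]
a=cv2.resize(f[190:310,230:340],(550,600),interpolation=cv2.INTER_CUBIC);cv2.imwrite('pics/tip1.png',a)
E
```

```text
[0.50289115 0.32766891 0.09247391] [1.30374323 0.51648824 0.89290363]
```

View pics/tip1.png

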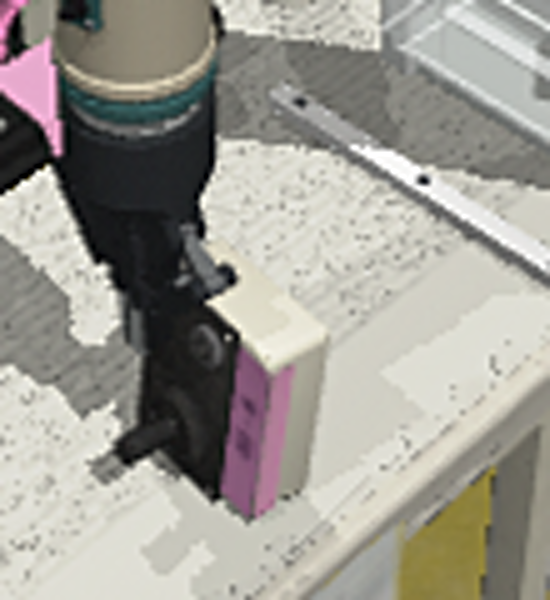

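Tipping has begun (~7°). Push on past balance, then rise clear.

move_arm:
  plan:
    - [0, 0, 0, -5, 0, 0, 0]
    - [0, 0, 0, -6, 0, 0, 0]
    - [0, 0, 0, -6, 0, 0, 0]
    - [0, 0, 0, -6, 0, 0, 0]
    - [0, 0, 0, -6, 0, -4, 0]
    - [0, 0, 0, -4, 0, -45, 0]
    - [0, 0, 0, 0, 0, -50, 0]
    - [0, 0, 0, 0, 0, -20, 0]

```text
time_s: 4.3
eef_pos: [0.4918, 0.2978, 0.2158]
tcp_rot: [179.8, -0.3, 67.1]
force: [0.6, 1.3, 0.1]
gripper_width: 0.0
grip_force: 0.0
```

```bash
python3 - <<'E'
from h import *
s=get_state();print(s['eef_pos'],s['force'])
f=grab_frame('scene')[:,:,::-1]
a=cv2.resize(f[190:310,230:370],(700,600),interpolation=cv2.INTER_CUBIC);cv2.imwrite('pics/tip2.png',a)
E
```

```text
[0.4918461 0.2978154 0.2158202] [0.63679163 1.34062136 0.0735519 ]
```

View pics/tip2.png

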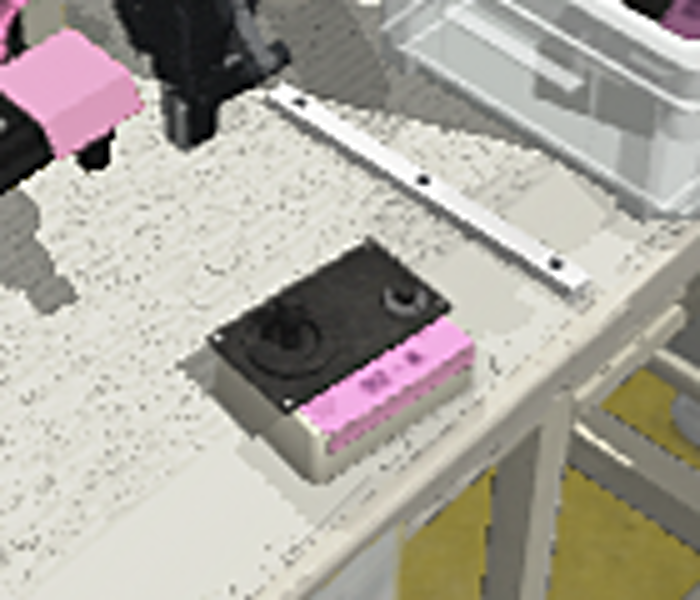

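The unit stands on its base. In the crop the panel corners are at (370,240), (452,308), (290,408) and (212,340), the base corners at (318,482) and (472,388). Next I measure its pose relative to the strip.

```bash
cat >> h.py <<'E'
from scipy.optimize import least_squares
SP=np.array([.4581,.0831]);SA=np.arctan2(-.0522,.1934)
def fitstand(U,B=np.array([[46,-60,45],[-23,-60,45],[-23,60,45],[46,60,45],[-47,59,0],[-47,-58,0]])/1e3):
    c,T=cam('scene')
    def f(x): return (proj(c,T,B@R.from_euler('z',x[2]).as_matrix().T+[x[0],x[1],0])-U).ravel()
    r=least_squares(f,[.43,.25,-.4]);d=r.x[:2]-SP;ca,sa=np.cos(SA),np.sin(SA)
    print('base',r.x[:2].round(4),'yaw',np.degrees(r.x[2]).round(1),'strip yaw',np.degrees(SA).round(1),'strip x,y',(d@[ca,sa]).round(4),(d@[-sa,ca]).round(4));print(r.fun.reshape(-1,2).round(1).tolist());return r.x
E
python3 - <<'E'
from h import *
x=fitstand(np.array([[370,240],[452,308],[290,408],[212,340],[318,482],[472,388]])/5+[229.6,189.6])
M=R.from_euler('z',x[2]).as_matrix()
for p in([-.047,0,0],[.045,0,0],[0,.059,0]):print(p,(M@p+[x[0],x[1],0]).round(3))
c,T=cam('scene');print([atz(c,T,*(np.array(p)/5+[229.6,189.6])).round(3)[:2] for p in([340,555],[500,445],[560,400])])
E
```

```text
base [0.4312 0.2418] yaw -21.8 strip yaw -15.1 strip x,y -0.0673 0.1462
[[0.2, -1.1], [0.6, -0.8], [-0.4, 0.6], [-1.4, -0.8], [-0.1, 2.1], [1.1, -0.4]]
[-0.047, 0, 0] [0.388 0.259 0.   ]
[0.045, 0, 0] [0.473 0.225 0.   ]
[0, 0.059, 0] [0.453 0.297 0.   ]
[array([0.38 , 0.345]), array([0.338, 0.238]), array([0.322, 0.193])]
```

move_arm:
  plan:
    - [0, 0, -0.136, 0, 0, 0, 0]
    - [0, 0, 0, -34, -45, 0, 0]
    - [0, 0, 0, -34, -45, 0, 0]
    - [0, 0, 0, 0, -41, 0, 0]
    - [0, 0, 0, 0, 0, 45, 0]
    - [0, 0, 0, 0, 0, 45, 0]
    - [0, 0, 0, 0, 0, 0, 0]
    - [0, 0, 0, 0, 0, 0, 0]

```text
time_s: 5.15
eef_pos: [0.3575, 0.2701, 0.1214]
tcp_rot: [-179.9, 0.1, 74.9]
force: [0.8, 0.4, 0.4]
gripper_width: 0.0
grip_force: 0.0
```

move_arm:
  plan:
    - [0, 0, 0, -6, -9, 0, 0]
    - [0, 0, 0, 0, 0, 45, 0]
    - [0, 0, 0, 0, 0, 40, 0]
    - [0, 0, 0, 0, 0, 8, 0]
    - [0, 0, 0, 0, 10, 0, 0]
    - [0, 0, 0, 0, 8, 0, 0]
    - [0, 0, 0, 0, 0, 0, 0]
    - [0, 0, 0, 0, 0, 0, 0]

```text
time_s: 5.95
eef_pos: [0.3601, 0.2638, 0.0552]
tcp_rot: [-179.0, 0.0, 74.9]
force: [-0.4, 0.5, -0.3]
gripper_width: 0.0003
grip_force: 0.0
```

```bash
python3 - <<'E'
from h import *
s=get_state();print(s['joint_positions'].round(1),s['eef_pos'],s['tcp_rot'])
E
```

```text
[-43.1  39.7   5.7 126.4 -17.1  15.3 -37.3] [0.36008763 0.26382222 0.05522214] [-1.79007535e+02  4.09896100e-02  7.48585119e+01]
```

Front is out of low reach (joint 6 limit), so I'll go for a two-finger oblique push on the left side instead.

move_arm:
  plan:
    - [0, 0, 0, 0, 0, -45, 0]
    - [0, 0, 0, 0, 0, -45, 0]
    - [0, 0, 0, 0, 0, -35, 0]
    - [0, 0, 0, 46, 46, 0, 0.46]
    - [0, 0, 0, 46, 46, 0, 0.46]
    - [0, 0, 0, 0, 0, 0, 0.46]
    - [0, 0, 0, 0, 0, 0, 0.46]
    - [0, 0, 0, 0, 0, 0, 0.46]

```text
time_s: 6.75
eef_pos: [0.4466, 0.3123, 0.1775]
tcp_rot: [-178.8, 0.2, 74.9]
force: [-0.2, 0.5, 0.7]
gripper_width: 0.0391
grip_force: 0.0
```

move_arm:
  plan:
    - [-0.021, 0, 0, 0, 0, 0, 0.46]
    - [0, 0, 0, 22, 23, 0, 0.46]
    - [0, 0, 0, 0, 0, 45, 0.46]
    - [0, 0, 0, 0, 0, 45, 0.46]
    - [0, 0, 0, 0, 0, 40, 0.46]
    - [0, 0, 0, 0, 0, 17, 0.46]
    - [0, 0, 0, 0, 0, 0, 0.46]
    - [0, 0, 0, 0, 0, 0, 0.46]

```text
time_s: 7.55
eef_pos: [0.476, 0.3281, 0.0314]
tcp_rot: [179.8, 0.1, 74.9]
force: [-0.1, 0.2, -1.6]
gripper_width: 0.0395
grip_force: 0.0
```

move_arm:
  plan:
    - [0, 0, 0, -15, -6, 0, 0.46]
    - [0, 0, 0, -5, 0, 0, 0.46]
    - [0, 0, 0, -5, 0, 0, 0.46]
    - [0, 0, 0, -5, 0, 0, 0.46]
    - [0, 0, 0, -5, 0, 0, 0.46]
    - [0, 0, 0, -5, 0, 0, 0.46]
    - [0, 0, 0, -5, 2, 0, 0.46]
    - [0, 0, 0, -5, 2, 0, 0.46]

```text
time_s: 8.35
eef_pos: [0.4626, 0.283, 0.0321]
tcp_rot: [179.7, -0.1, 75.0]
force: [-0.6, 5.8, 3.8]
gripper_width: 0.0392
grip_force: 2.5
```

move_arm:
  plan:
    - [0, 0, 0, -5, 2, 0, 0.46]
    - [0, 0, 0, -5, 2, 0, 0.46]
    - [0, 0, 0, -5, 2, 0, 0.46]
    - [0, 0, 0, -5, 2, 0, 0.46]
    - [0, 0, 0, -4, 2, 0, 0.46]
    - [0, 0, 0, 0, 0, 0, 0.46]
    - [0, 0, 0, 0, 0, 0, 0.46]
    - [0, 0, 0, 0, 0, 0, 0.46]

```text
time_s: 9.15
eef_pos: [0.4659, 0.2554, 0.0315]
tcp_rot: [179.7, 0.0, 74.9]
force: [2.1, 4.3, 3.5]
gripper_width: 0.039
grip_force: 2.3
```

```bash
python3 - <<'E'
from h import *
s=get_state();print(s['eef_pos'],s['force'])
f=grab_frame('scene')[:,:,::-1]
a=cv2.resize(f[190:310,230:370],(700,600),interpolation=cv2.INTER_CUBIC);cv2.imwrite('pics/push1.png',a)
E
```

```text
[0.46589987 0.25535231 0.03146948] [2.05534042 4.33809255 3.51025421]
```

View pics/push1.png

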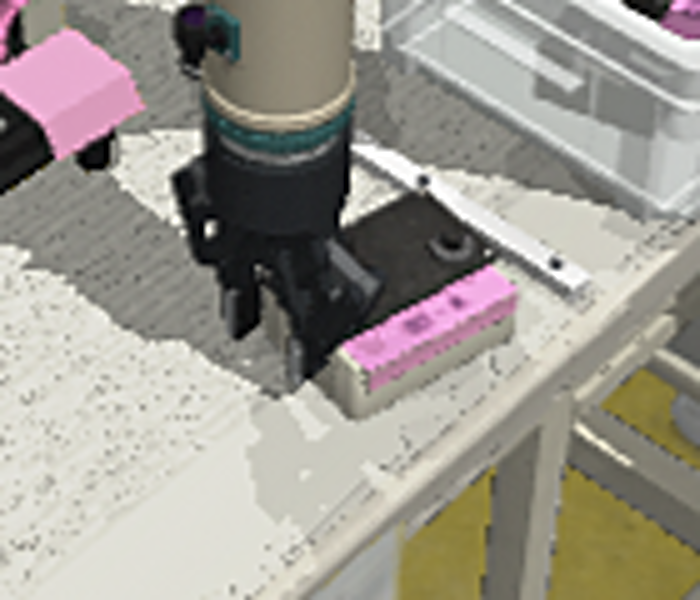

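```bash
python3 - <<'E'
from h import *
fitstand(np.array([[497,255],[360,418],[512,338]])/5+[229.6,189.6],np.array([[-23,-60,45],[-47,59,0],[-47,-58,0]])/1e3)
E
```

```text
base [0.4302 0.1905] yaw -25.9 strip yaw -15.1 strip x,y -0.0549 0.0964
[[0.3, -0.8], [-1.4, 1.6], [1.2, -1.0]]
```

move_arm:
  plan:
    - [0, 0, 0, -4, 2, 0, 0.46]
    - [0, 0, 0, -4, 2, 0, 0.46]
    - [0, 0, 0, -4, 2, 0, 0.46]
    - [0, 0, 0, -4, 2, 0, 0.46]
    - [0, 0, 0, -4, 1, 0, 0.46]
    - [0, 0, 0, -4, 0, 0, 0.46]
    - [0, 0, 0, 0, 0, 0, 0.46]
    - [0, 0, 0, 0, 0, 0, 0.46]

```text
time_s: 10.0
eef_pos: [0.4676, 0.2315, 0.0313]
tcp_rot: [179.8, -0.1, 75.0]
force: [2.5, 8.2, 1.2]
gripper_width: 0.0393
grip_force: 4.2
```

move_arm:
  plan:
    - [0, 0, 0, -3, 0, 0, 0.46]
    - [0, 0, 0, -2, 0, 0, 0.46]
    - [0, 0, 0, 0, 0, 0, 0.46]
    - [0, 0, 0, 0, 0, 0, 0.46]
    - [0, 0, 0, 0, 0, 0, 0.46]
    - [0, 0, 0, 0, 0, 0, 0.46]
    - [0, 0, 0, 0, 0, 0, 0.46]
    - [0, 0, 0, 0, 0, 0, 0.46]

```text
time_s: 10.8
eef_pos: [0.4675, 0.2309, 0.0319]
tcp_rot: [179.7, -0.4, 75.1]
force: [1.6, 16.5, 4.0]
gripper_width: 0.0393
grip_force: 7.8
```

move_arm:
  plan:
    - [0, 0, 0, -3, 0, 0, 0.46]
    - [0, 0, 0, -3, 0, 0, 0.46]
    - [0, 0, 0, 0, 0, 0, 0.46]
    - [0, 0, 0, 0, 0, 0, 0.46]
    - [0, 0, 0, 0, 0, 0, 0.46]
    - [0, 0, 0, 0, 0, 0, 0.46]
    - [0, 0, 0, 0, 0, 0, 0.46]
    - [0, 0, 0, 0, 0, 0, 0.46]

```text
time_s: 11.6
eef_pos: [0.4676, 0.2302, 0.0329]
tcp_rot: [179.6, -0.8, 75.3]
force: [1.8, 26.2, 4.9]
gripper_width: 0.039
grip_force: 12.2
```

Firm stop (26 N). Back off and look.

move_arm:
  plan:
    - [0, 0, 0, 12, 0, 0, 0.46]
    - [0, 0, 0, 25, 0, 0, 0.46]
    - [0, 0, 0, 0, 0, -40, 0.46]
    - [0, 0, 0, 0, 0, -45, 0.46]
    - [0, 0, 0, 45, 0, -45, 0.46]
    - [0, 0, 0, 30, 0, -20, 0.46]
    - [0, 0, 0, 0, 0, 0, 0.46]
    - [0, 0, 0, 0, 0, 0, 0.46]

```text
time_s: 12.4
eef_pos: [0.4896, 0.3162, 0.1705]
tcp_rot: [179.9, 0.3, 74.9]
force: [-0.2, -0.2, -0.6]
gripper_width: 0.0394
grip_force: 0.0
```

```bash
python3 - <<'E'
from h import *
s=get_state();print(s['eef_pos'],s['force'])
f=grab_frame('scene')[:,:,::-1]
a=cv2.resize(f[185:285,250:370],(720,600),interpolation=cv2.INTER_CUBIC);cv2.imwrite('pics/end1.png',a)
E
```

```text
[0.4896391  0.31619613 0.17050567] [-0.15393409 -0.17178316 -0.6147562 ]
```

View pics/end1.png

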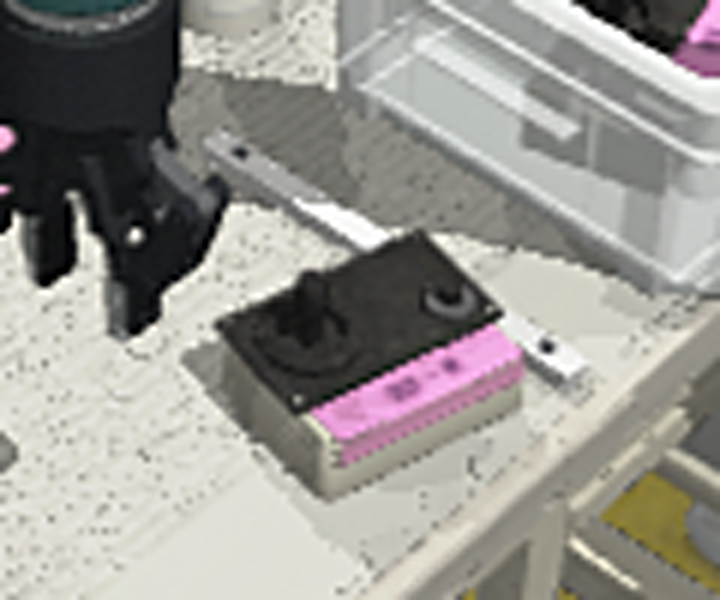

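The unit is at the strip. Panel corners are at (422,230), (502,313), (295,412) and (218,323), base corners at (330,500) and (520,405). Fitting these to check squareness.

```bash
python3 - <<'E'
from h import *
U=np.array([[422,230],[502,313],[295,412],[218,323],[330,500],[520,405]])/6+[249.6,184.6]
x=fitstand(U)
c,T=cam('scene');q=np.array([[240,152],[547,347]])/6+[249.6,184.6]
P=[atz(c,T,*p,.012) for p in q];d=P[0]-P[1];print(np.array(P).round(4),np.degrees(np.arctan2(d[1],d[0])))
E
```

```text
base [0.4265 0.1684] yaw -28.6 strip yaw -15.1 strip x,y -0.0528 0.0741
[[-0.4, -1.1], [0.8, -0.7], [0.2, -0.1], [-1.0, -0.5], [-0.8, 1.6], [1.2, 0.4]]
[[0.5547 0.0571 0.012 ]
 [0.3614 0.11   0.012 ]] -15.30345865920507
```

Unit is 13° clockwise: its rear right corner touches, since I pushed behind its middle. I'll push at the front half of the left side to swing it flush.

move_arm:
  plan:
    - [0, 0, 0, 0, -34, 0, 0.46]
    - [0, 0, 0, 0, 0, 45, 0.46]
    - [0, 0, 0, 0, 0, 45, 0.46]
    - [0, 0, 0, 0, 0, 40, 0.46]
    - [0, 0, 0, -30, 0, 10, 0.46]
    - [0, 0, 0, -28, 0, 0, 0.46]
    - [0, 0, 0, 0, 0, 0, 0.46]
    - [0, 0, 0, 0, 0, 0, 0.46]

```text
time_s: 13.25
eef_pos: [0.4422, 0.2672, 0.0304]
tcp_rot: [180.0, 0.3, 74.7]
force: [0.3, 0.1, 0.0]
gripper_width: 0.0394
grip_force: 0.0
```

move_arm:
  plan:
    - [0, 0, 0, -12, 0, 0, 0.46]
    - [0, 0, 0, -6, 0, 0, 0.46]
    - [0, 0, 0, -3, 2, 0, 0.46]
    - [0, 0, 0, -3, 2, 0, 0.46]
    - [0, 0, 0, -3, 2, 0, 0.46]
    - [0, 0, 0, -3, 2, 0, 0.46]
    - [0, 0, 0, 0, 0, 0, 0.46]
    - [0, 0, 0, 0, 0, 0, 0.46]

```text
time_s: 14.05
eef_pos: [0.4434, 0.2398, 0.0315]
tcp_rot: [179.8, 0.1, 74.9]
force: [0.5, 2.6, 0.3]
gripper_width: 0.0391
grip_force: 1.2
```

move_arm:
  plan:
    - [0, 0, 0, -3, 1, 0, 0.46]
    - [0, 0, 0, -2, 1, 0, 0.46]
    - [0, 0, 0, -2, 0, 0, 0.46]
    - [0, 0, 0, -1, 0, 0, 0.46]
    - [0, 0, 0, 0, 0, 0, 0.46]
    - [0, 0, 0, 0, 0, 0, 0.46]
    - [0, 0, 0, 0, 0, 0, 0.46]
    - [0, 0, 0, 0, 0, 0, 0.46]

```text
time_s: 14.85
eef_pos: [0.4438, 0.239, 0.0323]
tcp_rot: [179.8, -0.5, 75.2]
force: [-1.0, 17.6, 1.2]
gripper_width: 0.039
grip_force: 8.3
```

move_arm:
  plan:
    - [0, 0, 0, 12, 0, 0, 0.46]
    - [0, 0, 0, 25, 0, 0, 0.46]
    - [0, 0, 0, 0, 0, -40, 0.46]
    - [0, 0, 0, 0, 0, -45, 0.46]
    - [0, 0, 0, 45, 20, -45, 0.46]
    - [0, 0, 0, 35, 20, -20, 0.46]
    - [0, 0, 0, 0, 0, 0, 0.46]
    - [0, 0, 0, 0, 0, 0, 0.46]

```text
time_s: 15.65
eef_pos: [0.504, 0.3239, 0.1699]
tcp_rot: [179.8, 0.2, 74.9]
force: [-0.8, -0.1, -0.4]
gripper_width: 0.0395
grip_force: 0.0
```

```bash
python3 - <<'E'
from h import *
s=get_state();print(s['eef_pos'],s['force'])
f=grab_frame('scene')[:,:,::-1]
a=cv2.resize(f[185:285,250:370],(720,600),interpolation=cv2.INTER_CUBIC);cv2.imwrite('pics/end2.png',a)
E
```

```text
[0.50398699 0.32388597 0.16994791] [-0.82833336 -0.13387743 -0.3556651 ]
```

View pics/end2.png

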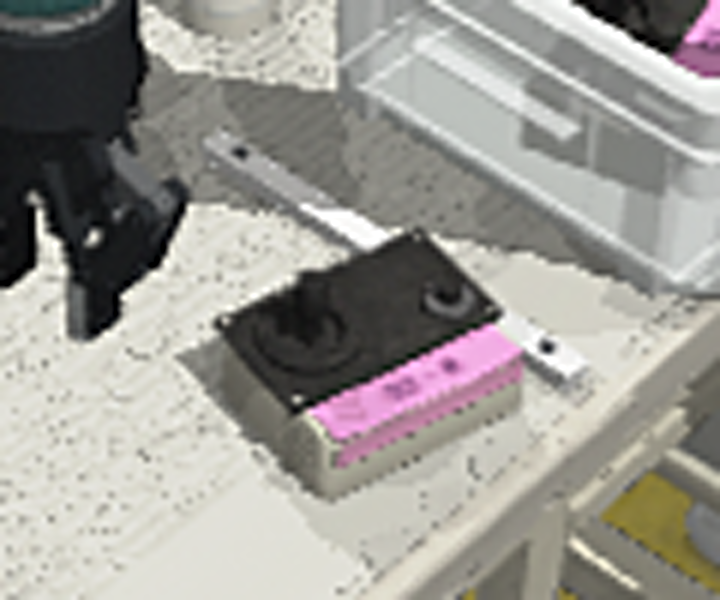

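The unit barely changed: most likely the gripper body was pressing on the joystick rather than the fingers on the side. I'll tilt the hand 20° away from the unit so that only the fingertips touch the lower side.

move_arm:
  plan:
    - [0, 0, 0, -30, -44, 0, 0.46]
    - [0, 0, 0, -30, 0, 0, 0.46]
    - [0, 0, 0, 0, 0, 45, 0.46]
    - [0, -0.14, 0, 0, 0, 0, 0.46]
    - [0, -0.14, 0, 0, 0, 0, 0.46]
    - [0, -0.07, 0, 0, 0, 0, 0.46]
    - [0, 0, 0, 0, 0, 0, 0.46]
    - [0, 0, 0, 0, 0, 0, 0.46]

```text
time_s: 16.5
eef_pos: [0.4479, 0.2769, 0.1243]
tcp_rot: [179.9, 20.3, 74.8]
force: [-0.5, 0.3, 0.1]
gripper_width: 0.0394
grip_force: 0.0
```

```bash
cat >> h.py <<'E'
def st():
    s=get_state();p=np.array(s['eef_pos']);d=p[:2]-SP;ca,sa=np.cos(SA),np.sin(SA)
    M=R.from_euler('xyz',s['tcp_rot'],degrees=True).as_matrix()
    print('strip x,y',(d@[ca,sa]).round(4),(d@[-sa,ca]).round(4),'z',p[2].round(4),'rot',np.round(s['tcp_rot'],1),'F',s['force'].round(1),'j',s['joint_positions'].round(0));print('tool axes (cols)\n',M.round(2));return M,p
def go(X,Y,Z):
    M,p=st();ca,sa=np.cos(SA),np.sin(SA);t=np.r_[SP+X*np.array([ca,sa])+Y*np.array([-sa,ca]),Z];print('shift mm',(M.T@(t-p)*1e3).round(1))
E
python3 -c "
from h import *
go(-.062,.184,.028);go(-.062,.160,.028)"
```

```text
strip x,y -0.0603 0.1844 z 0.1243 rot [179.9  20.3  74.8] F [-0.5  0.3  0.1] j [-56.  45.  23.  99.  -4.  54. -49.]
tool axes (cols)
 [[ 0.25  0.97 -0.09]
 [ 0.91 -0.26 -0.34]
 [-0.35  0.   -0.94]]
shift mm [33.  -1.8 90.4]
strip x,y -0.0603 0.1844 z 0.1243 rot [179.9  20.3  74.8] F [-0.5  0.3  0.1] j [-56.  45.  23.  99.  -4.  54. -49.]
tool axes (cols)
 [[ 0.25  0.97 -0.09]
 [ 0.91 -0.26 -0.34]
 [-0.35  0.   -0.94]]
shift mm [10.5 -1.8 98.8]
```

move_arm:
  plan:
    - [0, 0, 0, 11, -2, 30, 0.46]
    - [0, 0, 0, 11, 0, 30, 0.46]
    - [0, 0, 0, 11, 0, 30, 0.46]
    - [0, 0, 0, -11, 0, 4, 0.46]
    - [0, 0, 0, -11, 0, 4, 0.46]
    - [0, 0, 0, 0, 0, 0, 0.46]
    - [0, 0, 0, 0, 0, 0, 0.46]
    - [0, 0, 0, 0, 0, 0, 0.46]

```text
time_s: 17.3
eef_pos: [0.442, 0.2573, 0.0305]
tcp_rot: [179.8, 20.0, 74.8]
force: [-0.5, 0.1, 0.6]
gripper_width: 0.0397
grip_force: 0.0
```

```bash
python3 -c "
from h import *
go(-.052,.140,.028)"
```

```text
strip x,y -0.061 0.1639 z 0.0305 rot [179.8  20.   74.8] F [-0.5  0.1  0.6] j [-53.  52.  21. 104.  -6.  42. -48.]
tool axes (cols)
 [[ 0.25  0.97 -0.09]
 [ 0.91 -0.26 -0.33]
 [-0.34  0.   -0.94]]
shift mm [-21.6   8.9  10.6]
```

move_arm:
  plan:
    - [0, 0, 0, -4, 0, 2, 0.46]
    - [0, 0, 0, -4, 0, 2, 0.46]
    - [0, 0, 0, -3, 2, 1, 0.46]
    - [0, 0, 0, -3, 2, 1, 0.46]
    - [0, 0, 0, -3, 2, 1, 0.46]
    - [0, 0, 0, -3, 2, 1, 0.46]
    - [0, 0, 0, -2, 1, 1, 0.46]
    - [0, 0, 0, 0, 0, 0, 0.46]

```text
time_s: 18.1
eef_pos: [0.4427, 0.2399, 0.0282]
tcp_rot: [-180.0, 19.5, 75.0]
force: [-6.7, 16.6, 5.9]
gripper_width: 0.039
grip_force: 8.1
```

```bash
python3 -c "
from h import *
st()
f=grab_frame('scene')[:,:,::-1];cv2.imwrite('pics/m1.png',f)"
```

```text
strip x,y -0.0557 0.1474 z 0.0282 rot [-180.    19.5   75. ] F [-6.7 16.6  5.9] j [-52.  52.  20. 106.  -6.  40. -47.]
tool axes (cols)
 [[ 0.24  0.97 -0.09]
 [ 0.91 -0.26 -0.32]
 [-0.33 -0.   -0.94]]
```

```bash
python3 - <<'E'
from h import *
c,T=cam('scene');ca,sa=np.cos(SA),np.sin(SA)
for n,u,v,z in[('RR',422,230,.045),('FR',502,313,.045),('FL',295,412,.045),('RL',218,323,.045),('bFL',330,500,0),('bFR',520,405,0),('strip top edge near end',556,380,.012),('strip top edge far',207,143,.012)]:
    d=atz(c,T,u/6+249.6,v/6+184.6,z)[:2]-SP;print(n,(d@[ca,sa]*1e3).round(),(d@[-sa,ca]*1e3).round())
M,p=st()
# finger tip corners projected
for q in([-.011,-.034,.005],[-.011,.034,.005]): 
    w=M@q+p;d=w[:2]-SP;print('tip',(d@[ca,sa]*1e3).round(),(d@[-sa,ca]*1e3).round(),w[2].round(3))
f=cv2.imread('pics/m1.png');cv2.imwrite('pics/m1c.png',cv2.resize(f[185:285,250:370],(720,600),interpolation=cv2.INTER_CUBIC))
E
```

```text
RR -26.0 8.0
FR -89.0 25.0
FL -61.0 139.0
RL 3.0 121.0
bFL -83.0 137.0
bFR -108.0 30.0
strip top edge near end -117.0 15.0
strip top edge far 117.0 7.0
strip x,y -0.0557 0.1474 z 0.0282 rot [180.   19.5  75. ] F [-5.3 17.8  7.2] j [-52.  52.  20. 106.  -6.  40. -47.]
tool axes (cols)
 [[ 0.24  0.97 -0.09]
 [ 0.91 -0.26 -0.32]
 [-0.33  0.   -0.94]]
tip -90.0 135.0 0.027
tip -22.0 135.0 0.027
```

View pics/m1c.png

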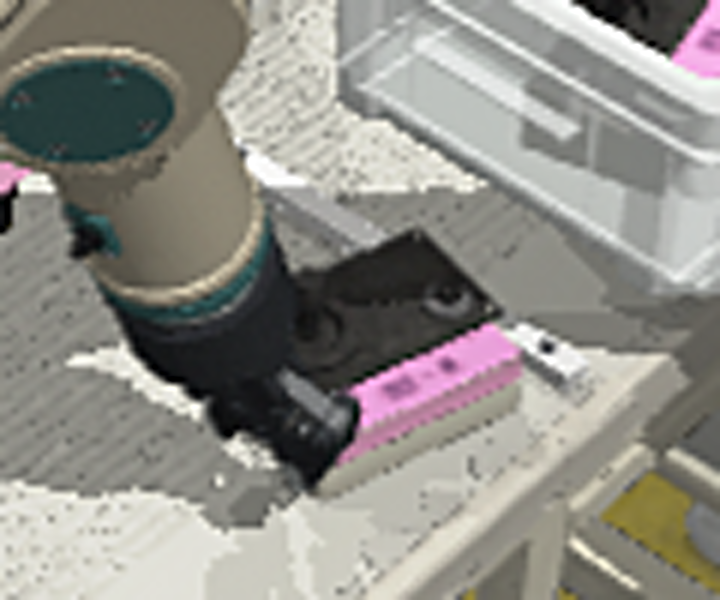

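The joystick panel hasn't moved: the force (−6.7, 16.6 N) points straight through the touching corner, so the oblique push jams. Back off and push straight, at the front end.

move_arm:
  plan:
    - [0, 0, 0, 11, 0, -4, 0.46]
    - [0, 0, 0, 0, -8, 0, 0.46]
    - [0, 0, 0, 0, 0, 0, 0.46]
    - [0, 0, 0, -4, 0, 1, 0.46]
    - [0, 0, 0, -3, 0, 1, 0.46]
    - [0, 0, 0, -3, 0, 1, 0.46]
    - [0, 0, 0, 0, 0, 0, 0.46]
    - [0, 0, 0, 0, 0, 0, 0.46]

```text
time_s: 18.95
eef_pos: [0.4359, 0.2348, 0.0289]
tcp_rot: [179.9, 20.2, 74.9]
force: [-2.9, 3.7, 0.8]
gripper_width: 0.0392
grip_force: 1.8
```

```bash
python3 -c "
from h import *
st()"
```

```text
strip x,y -0.061 0.1407 z 0.0289 rot [179.9  20.2  74.9] F [-2.9  3.7  0.8] j [-52.  52.  21. 107.  -6.  40. -47.]
tool axes (cols)
 [[ 0.25  0.97 -0.09]
 [ 0.91 -0.26 -0.33]
 [-0.34  0.   -0.94]]
```

It's swinging now. A little further.

move_arm:
  plan:
    - [0, 0, 0, -2, 0, 1, 0.46]
    - [0, 0, 0, -2, 0, 1, 0.46]
    - [0, 0, 0, -2, 0, 0, 0.46]
    - [0, 0, 0, 0, 0, 0, 0.46]
    - [0, 0, 0, 0, 0, 0, 0.46]
    - [0, 0, 0, 0, 0, 0, 0.46]
    - [0, 0, 0, 0, 0, 0, 0.46]
    - [0, 0, 0, 0, 0, 0, 0.46]

```text
time_s: 19.75
eef_pos: [0.4364, 0.2336, 0.0289]
tcp_rot: [179.7, 19.7, 75.0]
force: [-0.2, 11.6, 0.6]
gripper_width: 0.0395
grip_force: 5.7
```

```bash
python3 -c "
from h import *
st()"
```

```text
strip x,y -0.0602 0.1397 z 0.0289 rot [179.7  19.7  75. ] F [-0.2 11.6  0.6] j [-52.  51.  20. 107.  -6.  39. -47.]
tool axes (cols)
 [[ 0.24  0.97 -0.08]
 [ 0.91 -0.26 -0.33]
 [-0.34  0.   -0.94]]
```

move_arm:
  plan:
    - [0, 0, 0, 12, 0, -4, 0.46]
    - [0, 0, 0, 30, 0, -15, 0.46]
    - [0, 0, 0, 10, 0, -40, 0.46]
    - [0, 0, 0, 0, 0, -45, 0.46]
    - [0, 0, 0, 40, 20, -45, 0.46]
    - [0, 0, 0, 30, 20, -20, 0.46]
    - [0, 0, 0, 0, 0, 0, 0.46]
    - [0, 0, 0, 0, 0, 0, 0.46]

```text
time_s: 20.55
eef_pos: [0.5115, 0.3739, 0.1394]
tcp_rot: [179.8, 20.3, 74.8]
force: [0.8, -0.7, -0.6]
gripper_width: 0.0393
grip_force: 0.0
```

```bash
cat >> h.py <<'E'
from scipy.optimize import minimize
def panelfit(a,off=(250,185),s=6):   # a: BGR crop upscaled s times
    c,T=cam('scene');g=cv2.cvtColor(a,cv2.COLOR_BGR2HSV)
    m=((g[:,:,2]<85)).astype(np.uint8);n,l,stt,cen=cv2.connectedComponentsWithStats(m)
    i=l[300,390];m=(l==i).astype(np.uint8);print('area',m.sum(),stt[i])
    m=cv2.morphologyEx(m,cv2.MORPH_CLOSE,np.ones((25,25)))
    B=np.array([[46,-60,45],[-23,-60,45],[-23,60,45],[46,60,45]])/1e3
    def poly(x):
        X,Y,th=x;ca,sa=np.cos(SA),np.sin(SA);b=SP+X*np.array([ca,sa])+Y*np.array([-sa,ca])
        q=proj(c,T,B@R.from_euler('z',SA+th).as_matrix().T+[b[0],b[1],0]);return (q-np.array(off)+.5)*s-.5
    def cost(x):
        k=np.zeros_like(m);cv2.fillPoly(k,[np.round(poly(x/np.array([1e3,1e3,100]))*16).astype(np.int32)],1,shift=4)
        return 1-(k&m).sum()/(k|m).sum()
    r=min((minimize(cost,[x0,68,t0],method='Nelder-Mead',options=dict(initial_simplex=[[x0,68,t0],[x0+8,68,t0],[x0,76,t0],[x0,68,t0+8]])) for x0 in(-65,-50) for t0 in(-20,-8,0)),key=lambda r:r.fun)
    print('strip x,y mm',r.x[:2].round(1),'yaw err deg',np.degrees(r.x[2]/100).round(1),'1-IoU',round(r.fun,3))
E
python3 - <<'E'
from h import *
print(get_state()['eef_pos'])
panelfit(cv2.imread('pics/end2.png'))
f=grab_frame('scene')[:,:,::-1]
a=cv2.resize(f[185:285,250:370],(720,600),interpolation=cv2.INTER_CUBIC);cv2.imwrite('pics/end3.png',a);panelfit(a)
E
```

```text
[0.51153876 0.37385909 0.13938191]
area 26106 [  215   228   285   190 26106]
strip x,y mm [-53.7  77.8] yaw err deg -14.1 1-IoU 0.03
area 27846 [  209   228   291   188 27846]
strip x,y mm [-51.5  77.4] yaw err deg -15.6 1-IoU 0.031
```

The panel fit shows it is still about 15° off, because pushing wedges it between the finger and the touching corner. I'll use closed fingers, press lightly, and drag the left side towards −x along the swing arc about that corner.

```bash
python3 -c "
from h import *
go(-.055,.170,.14);go(-.055,.170,.028);go(-.055,.154,.028)"|grep shift
```

```text
shift mm [-116.3  -30.    42.2]
shift mm [-77.3 -30.3 147.1]
shift mm [-92.3 -30.3 152.7]
```

move_arm:
  plan:
    - [0, 0, 0, -39, -10, 14, 0]
    - [0, 0, 0, -39, -10, 14, 0]
    - [0, 0, 0, -39, -10, 14, 0]
    - [0, 0, 0, 13, 0, 35, 0]
    - [0, 0, 0, 13, 0, 35, 0]
    - [0, 0, 0, 13, 0, 35, 0]
    - [0, 0, 0, -6, 0, 2, 0]
    - [0, 0, 0, 0, 0, 0, 0]

```text
time_s: 21.4
eef_pos: [0.4471, 0.2541, 0.0293]
tcp_rot: [179.9, 20.5, 74.8]
force: [0.4, -1.0, 1.1]
gripper_width: -0.0004
grip_force: 0.0
```

```bash
python3 -c "
from h import *
go(-.055,.151,.028)"|grep -v '\['; python3 -c "
from h import *
go(-.055,.151,.028)"|egrep 'strip|shift'
```

```text
tool axes (cols)
strip x,y -0.0552 0.1622 z 0.0293 rot [179.9  20.5  74.8] F [ 0.4 -1.   1.1] j [-53.  53.  21. 103.  -6.  43. -48.]
shift mm [-10.1   0.2   5.1]
```

Approach until light contact, then drag.

move_arm:
  plan:
    - [0, 0, 0, -4, 0, 1, 0]
    - [0, 0, 0, -3, 0, 1, 0]
    - [0, 0, 0, -2, 0, 1, 0]
    - [0, 0, 0, -2, -1, 1, 0]
    - [0, 0, 0, -2, -3, 1, 0]
    - [0, 0, 0, -2, -3, 0, 0]
    - [0, 0, 0, -1, -3, 0, 0]
    - [0, 0, 0, 0, 0, 0, 0]

```text
time_s: 22.2
eef_pos: [0.434, 0.244, 0.0297]
tcp_rot: [179.8, 20.2, 74.9]
force: [0.6, 1.0, 0.2]
gripper_width: -0.0
grip_force: 0.2
```

```bash
python3 -c "
from h import *
go(-.065,.145,.028)"|egrep 'strip|shift'
```

```text
strip x,y -0.0652 0.149 z 0.0297 rot [179.8  20.2  74.9] F [0.6 1.  0.2] j [-53.  52.  21. 106.  -6.  40. -48.]
shift mm [-3.2  0.2  3. ]
```

move_arm:
  plan:
    - [0, 0, 0, -2, -2, 1, 0]
    - [0, 0, 0, -2, -3, 1, 0]
    - [0, 0, 0, -2, -3, 1, 0]
    - [0, 0, 0, -2, -3, 0, 0]
    - [0, 0, 0, 0, 0, 0, 0]
    - [0, 0, 0, 0, 0, 0, 0]
    - [0, 0, 0, 0, 0, 0, 0]
    - [0, 0, 0, 0, 0, 0, 0]

```text
time_s: 23.0
eef_pos: [0.421, 0.2384, 0.0294]
tcp_rot: [179.9, 20.2, 74.9]
force: [-1.3, 3.6, 1.3]
gripper_width: 0.0002
grip_force: 1.6
```

```bash
cat >> h.py <<'E'
def topfit(off=(250,185),s=6):
    f=grab_frame('scene')[:,:,::-1];a=cv2.resize(f[185:285,250:370],(720,600),interpolation=cv2.INTER_CUBIC)
    return a
E
python3 -c "
from h import *
go(-.065,.145,.028)
f=grab_frame('scene')[:,:,::-1]
hsv=cv2.cvtColor(np.ascontiguousarray(f),cv2.COLOR_BGR2HSV)
e=cv2.resize(cv2.imread('pics/end3.png'),(120,100),interpolation=cv2.INTER_AREA)
def pinkline(h):
    m=((h[:,:,0]>140)&(h[:,:,0]<175)&(h[:,:,1]>50)).astype(np.uint8)
    n,l,st_,c=cv2.connectedComponentsWithStats(m);i=[k for k in range(1,n) if st_[k,4]>60];return [(st_[k].tolist(),c[k].round(1).tolist()) for k in i]
print(pinkline(hsv[185:285,250:370]));print(pinkline(cv2.cvtColor(e,cv2.COLOR_BGR2HSV)))
"|egrep -v '^ *\[\[? ?[-0-9]'
```

```text
strip x,y -0.0762 0.1402 z 0.0294 rot [179.9  20.2  74.9] F [-1.3  3.6  1.3] j [-54.  51.  21. 108.  -6.  39. -48.]
tool axes (cols)
shift mm [ 5.  11.2 -0.3]
[([112, 0, 8, 13, 71], [116.4, 6.9]), ([59, 51, 29, 25, 299], [74.1, 61.9])]
[([112, 0, 8, 13, 71], [116.4, 6.9]), ([0, 15, 9, 18, 94], [2.6, 23.6]), ([50, 54, 36, 23, 369], [68.6, 64.6])]
```

move_arm:
  plan:
    - [0, 0, 0, -2, -3, 1, 0]
    - [0, 0, 0, -2, -3, 1, 0]
    - [0, 0, 0, -2, -3, 1, 0]
    - [0, 0, 0, -2, -2, 0, 0]
    - [0, 0, 0, 0, 0, 0, 0]
    - [0, 0, 0, 0, 0, 0, 0]
    - [0, 0, 0, 0, 0, 0, 0]
    - [0, 0, 0, 0, 0, 0, 0]

```text
time_s: 23.85
eef_pos: [0.4096, 0.2341, 0.0293]
tcp_rot: [179.7, 20.0, 74.9]
force: [2.1, 6.5, -0.0]
gripper_width: 0.0001
grip_force: 3.1
```

```bash
python3 -c "
from h import *
go(-.065,.145,.028)"|egrep 'strip|shift'
```

```text
strip x,y -0.0862 0.1332 z 0.0293 rot [179.7  20.   74.9] F [ 2.1  6.5 -0. ] j [-54.  51.  21. 110.  -6.  37. -48.]
shift mm [11.5 21.2 -2.8]
```

move_arm:
  plan:
    - [0, 0, 0, 12, 0, -4, 0]
    - [0, 0, 0, 30, 0, -15, 0]
    - [0, 0, 0, 10, 20, -45, 0]
    - [0, 0, 0, 0, 30, -45, 0]
    - [0, 0, 0, 30, 20, -40, 0]
    - [0, 0, 0, 30, 0, 0, 0]
    - [0, 0, 0, 0, 0, 0, 0]
    - [0, 0, 0, 0, 0, 0, 0]

```text
time_s: 24.65
eef_pos: [0.5104, 0.3614, 0.1242]
tcp_rot: [180.0, 20.5, 74.9]
force: [-0.3, -0.6, 0.9]
gripper_width: 0.0001
grip_force: 0.0
```

```bash
python3 -c "
from h import *
panelfit(np.ascontiguousarray(topfit()));go(-.065,.145,.028)"|egrep 'strip|shift|area'
```

```text
area 27423 [  231   217   272   210 27423]
strip x,y mm [-56.6  70.5] yaw err deg 1.6 1-IoU 0.023
strip x,y -0.0215 0.2816 z 0.1246 rot [179.9  20.5  74.8] F [-1.2  0.3  1. ] j [-55.  52.  22.  81.  -6.  66. -50.]
shift mm [-94.3 -43.5 138.2]
```

Now squared: x −57 mm, y 70.5 mm, yaw +1.6°. One last straight press at the middle to close the remaining few mm.

```bash
python3 -c "
from h import *
go(-.052,.160,.1246);go(-.052,.160,.028);go(-.052,.140,.028)"|egrep 'shift'
```

```text
shift mm [-114.   -30.4   42.5]
shift mm [-80.2 -30.5 133. ]
shift mm [-98.9 -30.5 140. ]
```

move_arm:
  plan:
    - [0, 0, 0, -38, -10, 14, 0]
    - [0, 0, 0, -38, -10, 14, 0]
    - [0, 0, 0, -38, -10, 14, 0]
    - [0, 0, 0, 11, 0, 30, 0]
    - [0, 0, 0, 11, 0, 30, 0]
    - [0, 0, 0, 12, 0, 31, 0]
    - [0, 0, 0, -12, 0, 4, 0]
    - [0, 0, 0, 0, 0, 0, 0]

```text
time_s: 25.5
eef_pos: [0.447, 0.237, 0.0293]
tcp_rot: [179.9, 20.5, 74.7]
force: [0.3, -0.6, 0.9]
gripper_width: 0.0001
grip_force: 0.0
```

move_arm:
  plan:
    - [0, 0, 0, -4, 0, 2, 0]
    - [0, 0, 0, -3, 0, 1, 0]
    - [0, 0, 0, -3, 0, 1, 0]
    - [0, 0, 0, -2, 0, 1, 0]
    - [0, 0, 0, -2, 0, 1, 0]
    - [0, 0, 0, 0, 0, 0, 0]
    - [0, 0, 0, 0, 0, 0, 0]
    - [0, 0, 0, 0, 0, 0, 0]

```text
time_s: 26.3
eef_pos: [0.4444, 0.2268, 0.0277]
tcp_rot: [179.8, 20.2, 74.9]
force: [0.1, 0.3, 0.8]
gripper_width: -0.0001
grip_force: 0.0
```

```bash
python3 -c "
from h import *
go(-.052,.125,.028)"|egrep 'strip|shift'
```

```text
strip x,y -0.0506 0.1352 z 0.0277 rot [179.8  20.2  74.9] F [0.1 0.3 0.8] j [-51.  52.  21. 106.  -6.  40. -46.]
shift mm [-9.6 -1.4  3.2]
```

move_arm:
  plan:
    - [0, 0, 0, -2, 0, 1, 0]
    - [0, 0, 0, -2, 0, 0, 0]
    - [0, 0, 0, -2, 0, 1, 0]
    - [0, 0, 0, -1, 0, 0, 0]
    - [0, 0, 0, 0, 0, 0, 0]
    - [0, 0, 0, 0, 0, 0, 0]
    - [0, 0, 0, 0, 0, 0, 0]
    - [0, 0, 0, 0, 0, 0, 0]

```text
time_s: 27.1
eef_pos: [0.446, 0.2246, 0.0282]
tcp_rot: [179.5, 19.6, 75.0]
force: [4.1, 7.1, -0.4]
gripper_width: -0.0002
grip_force: 4.3
```

```bash
python3 -c "
from h import *
go(-.052,.125,.028)"|egrep 'strip|shift'
```

```text
strip x,y -0.0486 0.1335 z 0.0282 rot [179.5  19.6  75. ] F [ 4.1  7.1 -0.4] j [-51.  52.  21. 107.  -6.  39. -46.]
shift mm [-7.9 -3.5  3. ]
```

move_arm:
  plan:
    - [0, 0, 0, -2, -2, 0, 0]
    - [0, 0, 0, -2, 0, 0, 0]
    - [0, 0, 0, 0, 0, 0, 0]
    - [0, 0, 0, 0, 0, 0, 0]
    - [0, 0, 0, 14, 0, -4, 0]
    - [0, 0, 0, 30, 0, -15, 0]
    - [0, 0, 0, 10, 0, -45, 0]
    - [0, 0, 0, 0, 30, -45, 0]

```text
time_s: 27.9
eef_pos: [0.4848, 0.2978, 0.1096]
tcp_rot: [-179.8, 20.3, 75.4]
force: [0.4, 0.8, -0.5]
gripper_width: 0.0001
grip_force: 0.0
```

move_arm:
  plan:
    - [0, 0, 0, 30, 10, -40, 0]
    - [0, 0, 0, 30, 0, 0, 0]
    - [0, 0, 0, 0, 0, 0, 0]
    - [0, 0, 0, 0, 0, 0, 0]
    - [0, 0, 0, 0, 0, 0, 0]
    - [0, 0, 0, 0, 0, 0, 0]
    - [0, 0, 0, 0, 0, 0, 0]
    - [0, 0, 0, 0, 0, 0, 0]

```text
time_s: 28.7
eef_pos: [0.5164, 0.3574, 0.1268]
tcp_rot: [179.8, 20.2, 74.8]
force: [0.8, 0.3, 0.4]
gripper_width: 0.0
grip_force: 0.0
```

```bash
python3 -c "
from h import *
a=np.ascontiguousarray(topfit());cv2.imwrite('pics/end5.png',a);panelfit(a);st()
f=cv2.cvtColor(a,cv2.COLOR_BGR2HSV)
"|egrep 'strip|shift|area'
```

```text
area 27503 [  229   216   275   208 27503]
strip x,y mm [-55.4  69.7] yaw err deg 0.7 1-IoU 0.021
strip x,y -0.0153 0.2802 z 0.1268 rot [179.8  20.2  74.8] F [ 0.1 -0.5 -0.3] j [-54.  52.  22.  80.  -6.  66. -50.]
```

```bash
python3 -c "
from rig import *
print(job_done())"
```

```text
the job is handed in; nothing more can be done
None
```

I tipped the unit onto its base and pushed it against the strip. My last camera fit put it within about 1° of square and about 55 mm along the strip from its middle. It read 69.7 mm off the strip (limit 71.5 mm), and the final push met a firm stop. I handed the job in with the arm clear at about 29 s of 48 s; no pass or fail came back, and I did not check the bystanders' positions at the end.

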